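# Shift the strip cutter's feed change lever to the red feed

## Robot

A 7-joint arm with a two-finger parallel gripper is mounted at the origin on the work surface. World frame = base frame: x ahead of the robot, y to its left, z up, the work surface at z = 0. Lengths are in m, angles in rad, forces in N, time in s.
With the tool pointing down it reaches from about 0.425 to 1.025 m from the base axis. Payload 9.4 kg.
Tool frame: the origin (TCP) lies at the centre of the arm's flange, where the gripper is bolted on; the fingertips stand 186 mm ahead of it and the grasp point (between the pads) lies 167 mm ahead of it; y points along the fingers, x is the direction in which the jaws open and shut, and the axes are right-handed (so a half turn about y gives the same grasp; the last joint's range is limited). The gripper opens to 93 mm and grips with 3 to 60 N. Pads are 15 mm wide; open, the fingers measure 128 mm over their backs; the gripper's body (75 mm by 188 mm) begins 65 mm behind the grasp point.
Start: joints at [1.194, 0.599, -0.003, 1.599, 0.002, 0.943, -0.08], TCP at [0.214, -0.693, 0.405] pointing down, gripper open.
Joint ranges: [-2.57, 2.57], [-0.35, 1.97], [-1.29, 1.29], [0.11, 2.56], [-1.05, 4.19], [0.11, 1.86], [-2.63, 2.63]. Speed limits (rad/s): [2.22, 2.22, 3.01, 3.01, 3.14, 3.14, 3.14].

## Interface

Orientations are given as a unit quaternion [w, x, y, z].
In Python, from cell import * gives the robot as it stands. The module is installed in compiled form; this text tells all that it offers. Calls block until the motion is done:
- movep(position, orientation): joint-space move of the TCP to a pose.
- servo_line(position, ori=None, vel=0.15, force_limit=None): straight line of the TCP; ori=None keeps the orientation; vel is the mean speed in m/s. With force_limit (N) it stops when the force on the tool has changed by that much, and returns True; else False.
- move_joints(angles): joint-space move.
- open_jaws() and close_gripper(): open the fingers fully, or close them until they stop; the grip force is fixed at half the most.
- sleep(seconds).
- ik(position, orientation): joint angles nearest the present ones, or None.
- get_image(name): name is "side" or "top"; returns a dict with "image" (384x512x3 uint8, red, green, blue), "z_map" (384x512 float32, m along the optical axis (not along the pixel's ray), 0 where there is no reading), "fx", "fy", "cx", "cy" (pixels), "R" (3x3) and "t" (3): a world point X has camera coordinates R X + t. Camera axes: x right, y down, z forward; pixel columns grow to the right and rows downward; lengths in m; the calibration is good to about 2 mm. A picture is of the moment at which its call begins.
A pose or a line that the arm cannot do raises MotionError and nothing moves.
- sign_off(): hands the job in, once; it reports no verdict.
Readings, each from a call of its own:
- get_t(): time.
- get_qpos(): joint angles.
- get_qd(): joint speeds.
- get_joint_efforts(): joint torques, N m.
- get_tool_pos(): TCP position.
- get_ee_rot(): TCP orientation.
- get_contact_force(): force on the tool from outside, world axes, zero at the start.
- get_torque(): the same for the moment, N m.
- get_grip_width(): finger opening in m.
Only numpy, scipy, OpenCV 4.12 (cv2) and the standard library are available. Lean on these libraries where they do the work, as an engineer would, in place of code of your own. Each camera call takes 0.05 s, during which the arm holds its last target. There are 200 camera calls.

## Task

The strip cutter has to be set for the red petal size: push its feed change lever by the black knob along the middle slot to the cross-slot, sideways along that, and then fully home to the end of the slot that has the red marker beyond it. Push gently with closed fingers or the outside of a finger, never pinching the knob or forcing the lever, and leave everything else where it stands.

Things in the scene. Friction and masses are not known exactly. Their poses are not given: they have to be found in the camera images.
- cutter: Bench strip cutter, fixed. Origin on the table under the gate's middle; x away from the robot, y left, z up. Cream gearbox x +-85, y +-80 mm; aluminium gate plate on it, top 110 mm high. Handwheel to y = +112; motor cover, 96 high, to x = +190. Right of it (y -90 to -330) the roller and blade head, 178 high, its tray to x = -225.
- gate_centre (a point): Middle of the gate plate's top, 110 mm up; axes as cutter. Three slots along x at y = -28, 0, +28 mm, each from x = -29 to +29 mm, all joined at x = 0 by one cross-slot along y that ends at the outer slots (the only way across). Slots 14 mm wide, stem 10 mm; tongues between them have round noses. The plate is 150 x 130 mm.
- feed_lever: Feed change lever: steel stem, 10 mm diameter, with a black ball knob, leaning about a ball pivot. Origin at the pivot, 75 mm below gate_centre; z up the stem. Starts anywhere along the middle slot (near end, far end or between). Stays where it is left, no spring: 2 to 3 N at the knob moves it; it stops hard at slot ends and sides; more than 35 N on it is forcing or pinching.
- lever_knob (a point): Centre of the black ball knob, 34 mm diameter, 150 mm up the stem from the pivot; moves twice as far as the stem in the gate. Relative to gate_centre (mm): upright 0, 0, 75 up; end of cross-slot x 0, y +-53, 65 up; home in an outer slot x +-43, y +-51, 59 up. With x within 4 mm of 0 it is in line with the cross-slot.
- lever_at_gate (a point): Point on the stem's axis 75 mm up from the pivot (half-way to the knob); upright it lies in the gate's top face. Fully home in an outer slot it is about 22 mm in x and 25 mm in y from gate_centre, and 22 mm level from the centre of that slot's marker.
- marker_red: Red round marker, 19 mm diameter, 3 mm thick, flat on the gate plate; origin at the centre of its underside. It lies in line with one outer slot, beyond its end: 43 mm in x and 28 mm in y from gate_centre. Which outer slot has which colour changes.
- marker_yellow: Yellow round marker, 19 mm diameter, 3 mm thick, flat on the gate plate; origin at the centre of its underside. It lies in line with one outer slot, beyond its end: 43 mm in x and 28 mm in y from gate_centre. Which outer slot has which colour changes.
- marker_blue: Blue round marker, 19 mm diameter, 3 mm thick, flat on the gate plate; origin at the centre of its underside. It lies in line with one outer slot, beyond its end: 43 mm in x and 28 mm in y from gate_centre. Which outer slot has which colour changes.
- marker_white: White round marker, 19 mm diameter, 3 mm thick, flat on the gate plate; origin at the centre of its underside. It lies in line with one outer slot, beyond its end: 43 mm in x and 28 mm in y from gate_centre. Which outer slot has which colour changes.
- glue_bottle: Loose yellow glue bottle, 44 mm diameter, 110 mm tall, on the table left of the handwheel; origin under its centre. Leave alone.
- thread_bobbin: Loose purple thread bobbin, 32 mm diameter, 32 mm tall, standing on the cutter head's top cover (164 mm high); origin under its centre. Leave alone.
- pink_jar: Loose pink jar, 32 mm diameter, 32 mm tall, on the motor cover behind the gate (96 mm high); origin under its centre. Leave alone.
- red_cup: Loose red cup, 54 mm rim, 65 mm tall, on the table in front of the cutter; origin under its centre. Leave alone.
- ivory_box: Loose ivory box 90 x 45 x 30 mm on the table in front of the cutter; origin under its centre. Leave alone.
- rotary_cutter: Loose yellow rotary cutter, 150 mm long, 14 mm thick, lying on the table at the left; origin under it. Leave alone.

How it is judged:
By the outcome, as a careful person would: the job done as asked, in the order asked, and still so for the second after the job is handed in, with the robot touching nothing.
It also fails if it takes over 51 s, if anything falls off the work surface, if the arm or the gripper's body presses on something with over 40 N, if the wrist force passes 120 N, or if a joint passes its speed limit or range.

## Working session

There is one attempt and no reset: what is moved stays moved. The work goes in short steps, each a Python script; the robot and the scene stay as the last script left them, time stands still between calls to the robot, and variables do not carry over. Pictures are saved under pics/ and viewed, about 8 in all and at most 12, crops included, and the job is handed in when it is done.

```bash
mkdir -p pics; python3 - <<'E'
from cell import *
import cv2,numpy as np,pickle
for n in("top","side"):
    d=get_image(n); pickle.dump(d,open(n+"0.pkl","wb"))
    cv2.imwrite(f"pics/{n}0.png",cv2.cvtColor(d["image"],cv2.COLOR_RGB2BGR))
    R=np.array(d["R"]);print(n,d["fx"],d["cx"],d["cy"],R.round(3).tolist(),(-R.T@d["t"]).round(3))
print(get_t(),get_tool_pos(),get_ee_rot(),get_grip_width(),get_contact_force())
E
```

```text
top 385.9302606372869 258.14706331183754 190.6737938749557 [[-0.025, -1.0, 0.013], [-0.993, 0.023, -0.117], [0.116, -0.016, -0.993]] [0.444 0.099 0.995]
side 486.20712407101627 251.16781000271249 181.038301019025 [[-0.982, -0.187, 0.015], [-0.153, 0.753, -0.64], [0.108, -0.631, -0.768]] [0.454 0.754 0.954]
0.1 [ 0.21405665 -0.69249169  0.40393878] [ 0.56932512 -0.56880614  0.42014867 -0.41928937] 0.0927114736473735 [ 0.73882849 -0.31994635  0.56072542]
```

View pics/top0.png

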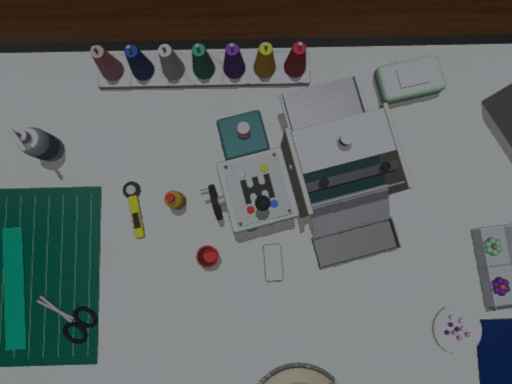

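View pics/side0.png

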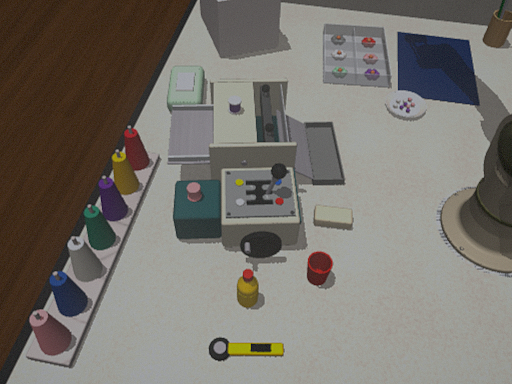

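```bash
cat > h.py <<'E'
import cv2,numpy as np,pickle
def ray(d,u,v):
    R=np.array(d["R"]); c=-R.T@np.array(d["t"])
    return c, R.T@np.array([(u-d["cx"])/d["fx"],(v-d["cy"])/d["fy"],1.])
def onplane(d,u,v,z):
    c,r=ray(d,u,v); return c+r*(z-c[2])/r[2]
def proj(d,X):
    p=np.array(d["R"])@X+d["t"]; return d["fx"]*p[0]/p[2]+d["cx"],d["fy"]*p[1]/p[2]+d["cy"]
def tri(rs):
    A=np.zeros((3,3));b=np.zeros(3)
    for c,r in rs:
        r=r/np.linalg.norm(r);P=np.eye(3)-np.outer(r,r);A+=P;b+=P@c
    return np.linalg.solve(A,b)
def blobs(mask,amin=8):
    n,l,s,c=cv2.connectedComponentsWithStats(mask.astype(np.uint8))
    return [(s[i,4],c[i].round(1).tolist(),s[i,:4].tolist()) for i in range(1,n) if s[i,4]>=amin]
def crop(d,box,name,k=6):
    x0,y0,x1,y1=box
    im=cv2.cvtColor(d["image"][y0:y1,x0:x1],cv2.COLOR_RGB2BGR)
    cv2.imwrite(name,cv2.resize(im,None,fx=k,fy=k,interpolation=cv2.INTER_CUBIC))
E
python3 - <<'E'
from h import *
B={"top":(210,140,305,240),"side":(215,155,310,230)}
out=[]
for n in B:
    d=pickle.load(open(n+"0.pkl","rb"));x0,y0,x1,y1=B[n]
    hsv=cv2.cvtColor(d["image"],cv2.COLOR_RGB2HSV).astype(int);m=np.zeros(hsv.shape[:2],bool);m[y0:y1,x0:x1]=1
    H,S,V=hsv[...,0],hsv[...,1],hsv[...,2]
    for c,k in dict(red=(S>140)&((H<8)|(H>172)),yel=(S>120)&(H>20)&(H<35),blue=(S>120)&(H>100)&(H<125),dark=V<60).items():
        for a,p,bb in blobs(m&k): print(n,c,a,p,bb,onplane(d,*p,.113 if c!="dark" else .18).round(4),"z",round(float((lambda c,r:c[2]+r[2]*d["z_map"][int(p[1]),int(p[0])])(*ray(d,*p))),3))
    i=crop(d,B[n],f"pics/c_{n}.png",4)
a=cv2.imread("pics/c_top.png");b=cv2.imread("pics/c_side.png");b=cv2.copyMakeBorder(b,0,a.shape[0]-b.shape[0],0,0,cv2.BORDER_CONSTANT)
cv2.imwrite("pics/c0.png",np.hstack([a,b]))
E
```

```text
top red 35 [250.1, 209.5] [247, 207, 7, 6] [0.5041 0.1041 0.113 ] z 0.113
top yel 38 [263.9, 167.6] [261, 165, 7, 7] [0.6006 0.0699 0.113 ] z 0.115
top blue 46 [273.4, 203.1] [270, 200, 8, 7] [0.5176 0.0503 0.113 ] z 0.111
top dark 521 [293.5, 178.2] [281, 140, 24, 77] [0.5643 0.0094 0.18  ] z 0.079
top dark 580 [258.5, 192.7] [241, 174, 33, 37] [0.5349 0.085  0.18  ] z 0.103
top dark 221 [215.2, 202.6] [210, 185, 13, 35] [0.516  0.1772 0.18  ] z 0.102
side red 39 [279.0, 200.6] [276, 198, 7, 7] [0.5021 0.1057 0.113 ] z 0.11
side yel 38 [238.8, 181.9] [236, 179, 7, 7] [0.5988 0.0713 0.113 ] z 0.109
side blue 23 [278.1, 181.8] [275, 179, 6, 6] [0.5122 0.0534 0.113 ] z 0.109
side dark 185 [278.5, 170.8] [271, 164, 17, 15] [0.5113 0.0792 0.18  ] z 0.191
side dark 328 [258.0, 192.4] [246, 181, 27, 24] [0.5433 0.1451 0.18  ] z 0.101
side dark 70 [217.7, 223.2] [215, 215, 6, 15] [0.6061 0.2352 0.18  ] z 0.073
```

View pics/c0.png

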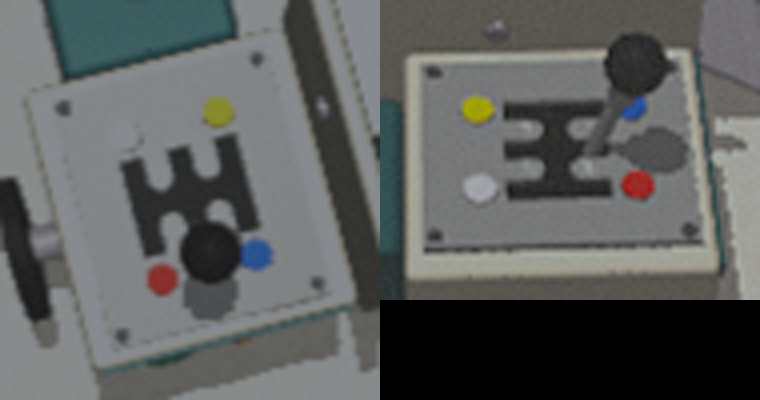

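The red marker is at the near-left (top view 250,210). The knob is at the near end of the middle slot (top 262,203; side 279,171). I'll compute the gate frame and make the first push, aimed slightly short.

```bash
cat >> h.py <<'E'
from scipy.spatial.transform import Rotation as Ro
C=np.array([.5514,.0878]);YAW=np.radians(13.5)
Rz=np.array([[np.cos(YAW),-np.sin(YAW)],[np.sin(YAW),np.cos(YAW)]])
def W(x,y,tip): # local mm, tip height mm above gate -> TCP
    return [*(C+Rz@np.array([x,y])/1e3),.110+tip/1e3+.186]
def loc(X): return np.r_[Rz.T@(X[:2]-C),X[2]-.110]*1e3
def quats():
    out=[]
    for s in(1,-1):
        tx=np.r_[Rz[:,1]*s,0];tz=np.array([0,0,-1.]);q=Ro.from_matrix(np.c_[tx,np.cross(tz,tx),tz]).as_quat();out.append(q[[3,0,1,2]].tolist())
    return out
def knob(d,box,z=None):
    x0,y0,x1,y1=box;g=cv2.cvtColor(d["image"],cv2.COLOR_RGB2GRAY)
    m=np.zeros(g.shape,bool);m[y0:y1,x0:x1]=1
    # dark pixels standing above the plate, by depth
    v,u=np.nonzero(m&(g<60)&(d["z_map"]>0));c,_=ray(d,0,0);R=np.array(d["R"])
    zz=d["z_map"][v,u];P=(np.c_[(u-d["cx"])/d["fx"]*zz,(v-d["cy"])/d["fy"]*zz,zz]-d["t"])@R
    k=(P[:,2]>.145)&(P[:,2]<.215);k&=np.hypot(*(P[:,:2]-C).T)<.1
    mm=np.zeros(g.shape,np.uint8);mm[v[k],u[k]]=1
    b=blobs(mm,30); return max(b) if b else None
E
cat >> h.py <<'E'
def look(name):
    from cell import get_image
    ds={n:get_image(n) for n in("top","side")};rs=[]
    for n,d in ds.items():
        pickle.dump(d,open(f"{name}_{n}.pkl","wb"))
        b=knob(d,(200,120,330,250));print(n,b)
        if b: rs.append(ray(d,*b[1])); print("  on z .18:",loc(onplane(d,*b[1],.18)).round(1))
    if len(rs)==2: print("knob local",loc(tri(rs)).round(1))
    return ds
E
python3 - <<'E'
from cell import *
from h import *
look("a")
print(Ro.from_quat(np.array(get_ee_rot())[[1,2,3,0]]).as_matrix().round(2).tolist())
for q in quats(): print(q,ik(W(-95,0,150),q), ik(W(-95,0,45),q))
print(get_qpos())
E
```

```text
top (np.int32(185), [262.3, 202.7], [255, 195, 16, 16])
  on z .18: [-39.4  -1.1  70. ]
side (np.int32(185), [278.4, 171.0], [271, 164, 16, 16])
  on z .18: [-40.8   1.5  70. ]
knob local [-40.2  -1.   67.5]
[[0.3, -0.0, 0.96], [-0.96, 0.0, 0.3], [-0.0, -1.0, -0.0]]
[0.0, 0.619093949309834, 0.7853169308807448, 0.0] None None
[-0.0, 0.7853169308807448, -0.619093949309834, 0.0] None None
[ 1.19429434  0.59983267 -0.00254769  1.59982086  0.0017641   0.94289222
 -0.07975722]
```

The tool's y axis is the approach direction (along the fingers), so I'll fix the orientation.

```bash
sed -i 's/tz=np.array(\[0,0,-1.\]);q=Ro.from_matrix(np.c_\[tx,np.cross(tz,tx),tz\])/ty=np.array([0,0,-1.]);q=Ro.from_matrix(np.c_[tx,ty,np.cross(tx,ty)])/' h.py
python3 - <<'E'
from cell import *
from h import *
for q in quats():
    for p in((-95,0,150),(-95,0,45),(0,-50,45),(40,53,45)):print(p,np.round(W(*p),3),(lambda j:None if j is None else np.round(j,2))(ik(W(*p),q)))
E
```

```text
(-95, 0, 150) [0.459 0.066 0.446] [ 0.63  0.46 -1.22  2.08  0.53  0.96  0.93]
(-95, 0, 45) [0.459 0.066 0.341] [ 0.37  0.52 -0.87  2.21  0.64  0.69  0.84]
(0, -50, 45) [0.563 0.039 0.341] [ 0.38  0.61 -0.82  2.    0.63  0.8   1.  ]
(40, 53, 45) [0.578 0.149 0.341] [ 0.21  0.66 -0.85  1.92  0.66  0.86  0.82]
(-95, 0, 150) [0.459 0.066 0.446] [ 0.07  0.26 -0.41  2.11  0.14  0.8  -1.76]
(-95, 0, 45) [0.459 0.066 0.341] [-0.13  0.4  -0.17  2.24  0.14  0.52 -1.75]
(0, -50, 45) [0.563 0.039 0.341] [-0.11  0.49 -0.08  2.03  0.07  0.62 -1.57]
(40, 53, 45) [0.578 0.149 0.341] [-0.24  0.53 -0.16  1.95  0.13  0.67 -1.81]
```

```bash
python3 - <<'E'
from cell import *
from h import *
q=quats()[1]
close_gripper()
p=get_tool_pos(); servo_line([p[0],p[1],.47])
movep(W(-95,0,150),q); print(get_t(),get_tool_pos(),get_grip_width())
servo_line(W(-95,0,45)); print(get_t(),get_contact_force())
ds=look("b")
a=ds["side"]["image"][80:280,150:400];cv2.imwrite("pics/b.png",cv2.cvtColor(cv2.resize(a,None,fx=3,fy=3,interpolation=2),4))
E
```

```text
5.0417 [0.45929954 0.06506474 0.44596159] 0.00017039370268805913
5.8917 [0.71130073 0.40167401 0.27486381]
top None
side (np.int32(180), [278.5, 170.9], [271, 164, 16, 15])
  on z .18: [-41.    1.2  70. ]
```

View pics/b.png

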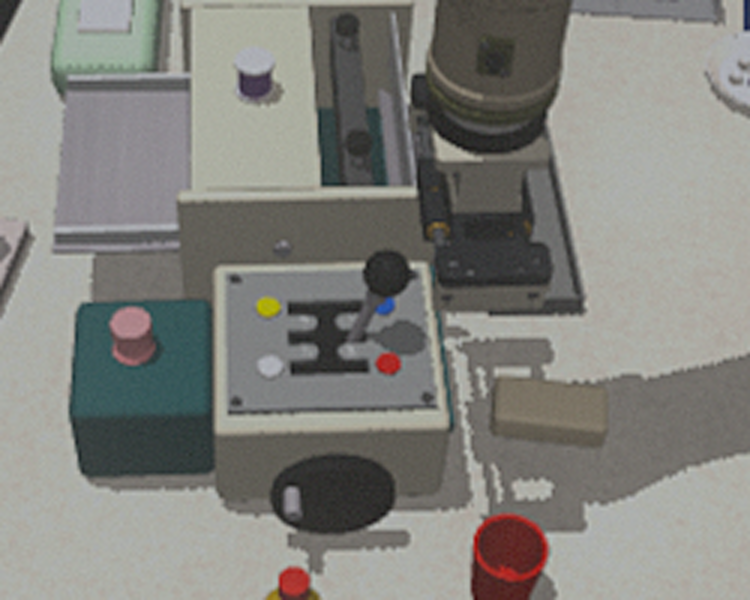

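The fingers stand clear in front of the knob, hidden under the gripper body at about (490,260). The knob at (387,272) hasn't moved. Next is the first push.

```bash
python3 - <<'E'
from cell import *
from h import *
print(servo_line(W(-30,0,45),vel=.06,force_limit=12),get_t(),loc(get_tool_pos()).round(1),np.round(get_contact_force(),1))
look("c0")
servo_line(W(-70,0,45)); 
ds=look("c");print(get_t())
a=ds["side"]["image"][120:240,200:350];cv2.imwrite("pics/c.png",cv2.cvtColor(cv2.resize(a,None,fx=4,fy=4,interpolation=2),4))
E
```

```text
False 7.225 [-30.2  -0.  231. ] [-1.1 -0.2  0.1]
top None
side (np.int32(77), [257.6, 169.5], [254, 163, 8, 15])
  on z .18: [ 2.9 -4.2 70. ]
top None
side (np.int32(183), [261.3, 169.6], [254, 162, 15, 16])
  on z .18: [-4.9 -3.6 70. ]
7.8417
```

View pics/c.png

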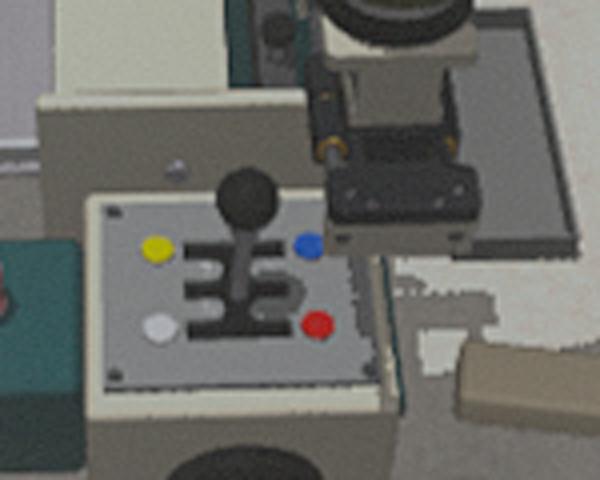

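The knob is upright in y but still about 5 mm short of the cross-slot line. I'll nudge it another 5 mm and check against the projected pixel.

```bash
python3 - <<'E'
from cell import *
from h import *
d=pickle.load(open("c_side.pkl","rb"))
def pk(x,y,z): return np.round(proj(d,np.r_[C+Rz@np.array([x,y])/1e3,.11+z/1e3]),1)
for x in(-43,):print("near end",x,pk(x,0,66))
for x in(-5,0,5):print(x,pk(x,0,75))
print(servo_line(W(-25.5,0,45),vel=.04,force_limit=12),loc(get_tool_pos()).round(1),np.round(get_contact_force(),1))
servo_line(W(-75,0,45)); look("d");print(get_t())
E
```

```text
near end -43 [279.3 171.7]
-5 [261.5 169.3]
0 [259.1 169.4]
5 [256.8 169.5]
False [-25.8  -0.  230.9] [-1.4 -0.8  0.8]
top None
side (np.int32(183), [259.6, 169.5], [252, 162, 16, 16])
  on z .18: [-1.3 -4.  70. ]
9.6917
```

```bash
python3 - <<'E'
from cell import *
from h import *
servo_line(W(-75,-48,45)); servo_line(W(0,-48,45),vel=.1)
print(get_t(),np.round(get_contact_force(),1)); 
print(servo_line(W(0,16.5,45),vel=.05,force_limit=8),get_t(),loc(get_tool_pos()).round(1),np.round(get_contact_force(),1))
servo_line(W(0,-20,45))
ds=look("e")
a=ds["side"]["image"][120:240,200:350];cv2.imwrite("pics/e.png",cv2.cvtColor(cv2.resize(a,None,fx=4,fy=4,interpolation=2),4))
d=ds["side"]
print(np.round(proj(d,np.r_[C+Rz@np.array([0,53])/1e3,.175]),1))
E
```

```text
11.0583 [-0.4  0.4 -0.1]
False 12.5 [  0.   16.4 231. ] [-0.8 -0.7  0.5]
top (np.int32(38), [239.8, 186.8], [237, 184, 7, 7])
  on z .18: [ 5.7 36.4 70. ]
side (np.int32(210), [261.0, 190.0], [253, 182, 17, 17])
  on z .18: [-0.9 51.5 70. ]
knob local [ 2.7 37.7 55. ]
[260.5 192.1]
```

View pics/e.png

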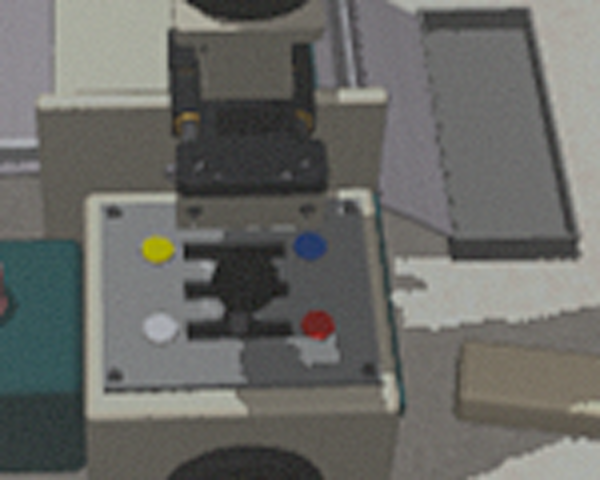

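The knob is at about y=49 mm, a little short of the cross-slot's end. I'll push on to the stop with a force limit.

```bash
python3 - <<'E'
from cell import *
from h import *
servo_line(W(0,12,45),vel=.1)
print(servo_line(W(0,22,45),vel=.03,force_limit=7),get_t(),loc(get_tool_pos()).round(1),np.round(get_contact_force(),1))
servo_line(W(0,-20,45),vel=.1)
ds=look("f");print(get_t())
E
```

```text
False 13.9417 [ -0.  22. 231.] [-0.2 -0.1 -0.2]
top None
side (np.int32(206), [261.1, 192.6], [253, 185, 17, 17])
  on z .18: [-0.7 58.3 70. ]
14.6083
```

```bash
python3 - <<'E'
from cell import *
from h import *
servo_line(W(50,-20,45),vel=.12);servo_line(W(50,52,45),vel=.12)
print(get_t(),np.round(get_contact_force(),1))
print(servo_line(W(-13,52,45),vel=.05,force_limit=8),get_t(),loc(get_tool_pos()).round(1),np.round(get_contact_force(),1))
print(servo_line(W(-24,52,45),vel=.025,force_limit=8),get_t(),loc(get_tool_pos()).round(1),np.round(get_contact_force(),1))
servo_line(W(50,52,45),vel=.12)
servo_line(W(50,-10,100),vel=.15)
ds=look("g");d=ds["side"];print(get_t(),np.round(proj(d,np.r_[C+Rz@np.array([-43,51])/1e3,.169]),1))
a=d["image"][120:240,200:350];cv2.imwrite("pics/g.png",cv2.cvtColor(cv2.resize(a,None,fx=4,fy=4,interpolation=2),4))
E
```

```text
15.925 [ 0.7 -0.9  0.2]
False 17.3333 [-12.9  52.  230.9] [ 1.9  0.6 -0.4]
True 17.6917 [-19.3  51.8 231. ] [ 3.8  1.  -0.5]
top (np.int32(189), [239.8, 210.4], [232, 203, 16, 16])
  on z .18: [-43.   49.1  70. ]
side (np.int32(204), [281.9, 193.1], [274, 185, 17, 17])
  on z .18: [-42.9  61.1  70. ]
knob local [-43.4  49.7  56. ]
19.2167 [281.2 192.6]
```

View pics/g.png

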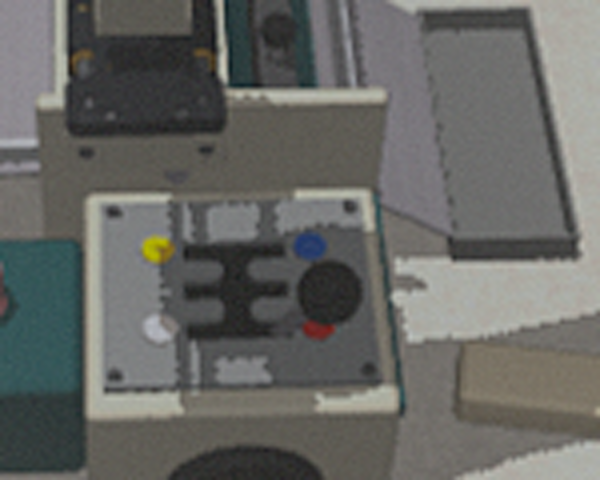

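The knob is home at the red end: it measures (-43.4, 49.7) against a nominal (-43, 51), and I felt the hard stop. I'll lift clear, check that the loose items stayed put, and hand in.

```bash
python3 - <<'E'
from cell import *
from h import *
servo_line(W(50,-10,170),vel=.15)
ds=look("z")
d0=pickle.load(open("side0.pkl","rb"))
f=lambda d:cv2.cvtColor(d["image"],cv2.COLOR_RGB2HSV).astype(int)
for n,b in dict(bottle=(230,265,265,310),cup=(300,245,340,290),rotary=(200,330,290,365),jar=(180,178,210,205)).items():
    o=[]
    for d in(d0,ds["side"]):
        h=f(d);m=np.zeros(h.shape[:2],bool);m[b[1]:b[3],b[0]:b[2]]=1
        if n=="jar": m&=((h[...,0]>165)|(h[...,0]<10))
        o.append(max(blobs(m&(h[...,1]>85)))[:2])
    print(n,o)
print(get_t(),np.round(get_contact_force(),1));sign_off()
E
```

```text
top (np.int32(189), [239.8, 210.5], [232, 203, 16, 16])
  on z .18: [-43.2  49.1  70. ]
side (np.int32(200), [281.9, 193.0], [274, 185, 16, 17])
  on z .18: [-43.   60.8  70. ]
knob local [-43.5  49.7  56.3]
bottle [(np.int32(644), [247.1, 289.0]), (np.int32(646), [247.1, 289.0])]
cup [(np.int32(671), [318.6, 267.1]), (np.int32(673), [318.6, 267.2])]
rotary [(np.int32(603), [254.0, 349.3]), (np.int32(604), [254.0, 349.3])]Traceback (most recent call last):
  File "<stdin>", line 12, in <module>
ValueError: max() iterable argument is empty
```

```bash
python3 - <<'E'
from cell import *
from h import *
for n in("side0.pkl","z_side.pkl"):
    i=pickle.load(open(n,"rb"))["image"].astype(int);m=np.zeros(i.shape[:2],bool);m[175:210,178:212]=1
    print(max(blobs(m&(i[...,0]-i[...,1]>25)),default=None))
print(get_t(),np.round(get_contact_force(),1));sign_off()
E
```

```text
(np.int32(173), [193.3, 191.1], [187, 183, 14, 19])
(np.int32(193), [193.2, 191.4], [187, 183, 15, 19])
19.9333 [-0.3  0.5 -0.4]
the job is handed in; nothing more can be done
```

The feed lever is now fully home in the near-left slot, which has the red marker beyond it, and I handed the job in at about 20 s. I pushed it with closed fingers throughout: along the middle slot to the cross-slot, left to the end of that, then back towards the robot to the end of the slot.

- **Lever position:** the last two-camera measurement put the knob at (-43.5, 49.7, 56) mm from the gate centre. The nominal home position is (-43, 51, 59).
- **Force:** the last push stopped at the slot end when it reached its 8 N limit. No reading I took was above about 4 N.
- **Extra nudges:** the first two pushes each stopped about 5 mm short on purpose, so I looked and nudged the knob the rest of the way. I did not feel the stop at the end of the cross-slot; only the camera showed the lever was there.
- **Other items:** the bottle, cup, rotary cutter and jar moved no more than 0.3 pixel between the first and last side views. I did not measure the ivory box or the thread bobbin, but the arm never went near their height. My first check of the jar failed on a colour threshold, and I repeated it with a better one.
- **Arm at hand-in:** it was lifted clear and touching nothing, with force readings of about 0.5 N or less.

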